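Roll the cover strip of a terminal rail home

TASK

Take the hand roller out of its holder and roll it along the white cover strip of the terminal rail with firm pressure, about 15 N and never more than 30 N, until every piece of the strip is pressed in flush with the end blocks. Press the strip with the roller only, not with the gripper. Then hang the roller back in its holder the way it was, upright with its cross plate seated on the posts, and leave the other things where they are.

Things in the scene. Friction and masses are not known exactly. Their poses are not given: they have to be found in the camera images.
- seam_roller: hand roller, about 0.27 kg, 99 mm tall, upright. Origin: centre of the underside of its rubber roller; z up the handle, x along the axle, y the way it rolls; both sides are alike, so half a turn about z makes no difference. Rubber roller 40 mm in diameter, 30 mm wide, axle at z = 20 mm; steel cheeks beside it (40 mm over all in x)
- plate_underside (a point): on the hand roller: centre of the underside of its steel cross plate, z = 43 mm in the roller's frame, axes as the roller's. The plate is 66 (x) by 30 (y) by 8 mm, z = 43 to 51 mm
- grip_point (a point): on the hand roller: middle of its square wooden handle, z = 81 mm in the roller's frame. The handle is 24 x 24 mm, sides along x and y, from z = 51 to 99 mm. Grip here from above, fingers closing along the roller's y (or x)
- roller_wheel (a joint): angle that the rubber roller has turned about its axle (rad), 0 at the start; it turns freely; 1 rad is 20 mm of rolling. Where it meets the step of the next raised piece, the push against that step counts as bearing force too
- holder: the roller's holder, fixed to the bench: dark base plate 100 (x) by 70 mm, two wooden posts 46 mm apart in x between their inner faces, tops 52 mm above the bench. The roller hangs between the posts, its cross plate resting on their tops, its x along the holder's x. Origin: centre of the underside
- holder_seat (a point): centre of the holder's seat, level with the post tops, axes as the holder's; the cross plate's underside centre lies here when the roller is hung up. Lips 7 mm high on the post tops leave 37 mm in y for the 30 mm plate: about 3 mm to spare each way in x and y
- rail: terminal rail: aluminium channel 62 (x) by 236 (y) mm, fixed to the bench; origin at the centre of its underside, y along the strip, z up. It carries a grey terminal row with a flat end block at either end (y = -111 to -77 and 77 to 111 mm, 32 mm wide); between them the cover strip, seven white pieces 28 mm wide in x, one every 22 mm, centred on x = 0
- strip_middle (a point): on the rail, x = y = 0, z = 50 mm: nominal middle of the strip's top when fully pressed in, flush with the end blocks' tops. The row lies on packing in the channel: its real height is up to 6 mm more or less than this, and it slopes along y by up to 0.04 rad either way. No measured pose shows this, it must be felt. It does not give under load
- piece1 (a joint): how far cover piece 1 (at y = -66 mm on the rail) is pressed in (m): 0 stands 5 mm proud of the end blocks, 0.005 is fully home. Its clips yield at about 10 N, and it stays where it is left
- piece2 (a joint): how far cover piece 2 (at y = -44 mm on the rail) is pressed in (m): 0 stands 5 mm proud of the end blocks, 0.005 is fully home. Its clips yield at about 10 N, and it stays where it is left
- piece3 (a joint): how far cover piece 3 (at y = -22 mm on the rail) is pressed in (m): 0 stands 5 mm proud of the end blocks, 0.005 is fully home. Its clips yield at about 10 N, and it stays where it is left
- piece4 (a joint): how far cover piece 4 (at y = 0 mm on the rail) is pressed in (m): 0 stands 5 mm proud of the end blocks, 0.005 is fully home. Its clips yield at about 10 N, and it stays where it is left
- piece5 (a joint): how far cover piece 5 (at y = 22 mm on the rail) is pressed in (m): 0 stands 5 mm proud of the end blocks, 0.005 is fully home. Its clips yield at about 10 N, and it stays where it is left
- piece6 (a joint): how far cover piece 6 (at y = 44 mm on the rail) is pressed in (m): 0 stands 5 mm proud of the end blocks, 0.005 is fully home. Its clips yield at about 10 N, and it stays where it is left
- piece7 (a joint): how far cover piece 7 (at y = 66 mm on the rail) is pressed in (m): 0 stands 5 mm proud of the end blocks, 0.005 is fully home. Its clips yield at about 10 N, and it stays where it is left
- screw_jar: glass jar of screws, 56 mm wide, 67 mm tall, a bystander; origin at the centre of its underside
- multimeter: grey multimeter 138 x 70 x 39 mm, lying on the bench, a bystander; origin at the centre of its underside
- battery_9v: small block battery 18 x 26 x 48 mm, standing, a bystander; origin at the centre of its underside

How it is judged:
By the outcome, as a careful person would: the job done as asked, in the order asked, and still so for the second after the job is handed in, with the robot touching nothing.
It also fails if it takes over 72 s, if anything falls off the work surface, if the arm or the gripper's body presses on something with over 40 N, if the wrist force passes 120 N, or if a joint passes its speed limit or range.

ROBOT

A 7-joint arm with a two-finger parallel gripper is mounted at the origin on a cart in front of the work surface, level with it; the furniture and walls round the work are solid. World frame = base frame: x ahead of the robot, y to its left, z up, the work surface at z = 0. Lengths are in m, angles in rad, forces in N, time in s.
With the tool pointing down it reaches from about 0.4 to 0.9 m from the base axis. Payload 5.6 kg.
Tool frame: the origin (TCP) lies midway between the tips of the shut fingers; the grasp point (between the pads) lies 19 mm behind it; z points along the fingers, y is the line along which they close (so a half turn about z gives the same grasp; the last joint's range is limited). The gripper opens to 92 mm and grips with 3 to 60 N. Pads are 20 mm wide; open, the fingers measure 128 mm over their backs; the gripper's body (75 mm by 189 mm) begins 69 mm behind the grasp point.
Start: joints at [-1.384, 0.468, -0.012, 1.603, 0.006, 1.071, -0.056], TCP at [0.148, 0.633, 0.215] pointing down, gripper open.
Joint ranges: [-2.53, 2.53], [-0.31, 2.02], [-1.57, 1.55], [0.28, 2.44], [-1.29, 4.43], [0.15, 1.84], [-2.92, 2.92]. Speed limits (rad/s): [2.57, 2.57, 3.14, 3.14, 3.14, 3.14, 3.14].

INTERFACE

Orientations are given as a 3x3 rotation matrix whose columns are the frame's x, y, z axes.
In Python, from station import env, effector, solver, viewer, workorder, search_frame, tip_of gives the robot as it stands. Calls block until the motion is done:
- env.reach(position, orientation): joint-space move of the TCP to a pose.
- env.movel(position, frame=None, rate=0.15): straight line of the TCP; frame=None keeps the orientation; rate is the mean speed in m/s.
- env.goto_joints(angles): joint-space move.
- effector.release() and effector.grasp(squeeze=None): open the fingers fully, or close them until they stop; squeeze is the grip in N (None keeps the last).
- env.pause(seconds).
- solver.inverse_kinematics(position, orientation): joint angles nearest the present ones, or None.
- env.sense(): the state.
- viewer.read_camera(name): name is "side" or "top"; returns (picture, depth): 384x512x3 uint8, red, green, blue; 384x512 float32, m along the optical axis (not along the pixel's ray), 0 where there is no reading.
- viewer.camera_info(name): a dict with "intrinsics" (3x3 intrinsics, pixels), "eye" and "rotation" of the camera in the world. Camera axes: x right, y up, looking along -z (the intrinsics and any distortion apply to the point x, -y, -z); pixel columns grow to the right and rows downward; lengths in m; the calibration is good to about 2 mm. A picture is of the moment at which its call begins. camera_info takes no time and is no camera call.
A pose or a line that the arm cannot do raises env.PlanningError and nothing moves.
- workorder.finish_job(): hands the job in; it is judged then, once.
Trained networks look in the newest picture that a camera, given by its name, has taken for a name from the list of things; names that differ only in an ending like _2 or _b are one class to them, and where a whole thing is asked for, a point or a joint stands for the part that bears it (a point fixed in the world has none). Each returns a list of dicts, best first, with "score" (0 to 1); they miss things now and then, are a little off and sometimes report something else, mostly with a low value. They report only what shows in the picture. A call takes as long as a camera call.
- search_frame(camera, name): "at" ([x, y, z] in m, in world coordinates, good to about 4 mm: the middle of the surface that is visible of it).
- tip_of(camera, name): "at" ([x, y, z] in m, in world coordinates, good to about 4 mm: a listed point, or the origin of a listed thing).
The state is a dict: "t": time; "joint_positions": joint angles; "joint_velocities": joint speeds; "tau": joint torques, N m; "ee_pos": TCP position; "tcp_rot": TCP orientation; "wrist_force": force on the tool from outside, world axes, zero at the start; "moment": the same for the moment, N m; "gripper_width": finger opening in m; "grasp_force": force on a finger pad.
Only numpy, scipy, OpenCV 4.12 (cv2) and the standard library are available. Lean on these libraries where they do the work, as an engineer would, in place of code of your own. Each camera call takes 0.05 s, during which the arm holds its last target. There are 200 camera calls.

## Working session

There is one attempt and no reset: what is moved stays moved. The work goes in short steps, each a Python script; the robot and the scene stay as the last script left them, time stands still between calls to the robot, and variables do not carry over. Pictures are saved under pics/ and viewed, at most 10 in all, crops included, and the job is handed in when it is done.

```bash
mkdir -p pics; ls
python3 - <<'E'
from station import env,viewer,search_frame,tip_of
import cv2,numpy as np
ims=[]
for c in ("side","top"):
    p,d=viewer.read_camera(c); ims.append(p)
    np.savez(f"{c}.npz",p=p,d=d)
    i=viewer.camera_info(c); print(c,np.round(i["eye"],3),np.round(i["rotation"],3).tolist(),np.round(i["intrinsics"],1).tolist(),[k for k in i])
    for n in ("seam_roller","plate_underside","grip_point","holder","holder_seat","rail","strip_middle","piece1","piece4","piece7","screw_jar","multimeter","battery_9v"):
        try: t=[(np.round(r["at"],4).tolist(),round(r["score"],2)) for r in tip_of(c,n)[:2]]
        except Exception as e: t=str(e)[:40]
        try: s=[(np.round(r["at"],4).tolist(),round(r["score"],2)) for r in search_frame(c,n)[:2]]
        except Exception as e: s=str(e)[:40]
        print(n,t,s)
    cv2.imwrite(f"pics/{c}0.png",p[:,:,::-1])
s=env.sense(); print({k:np.round(v,3).tolist() for k,v in s.items()})
E
```

```text
pics
side [ 0.136 -0.706  0.46 ] [[0.864, 0.212, -0.457], [-0.504, 0.368, -0.782], [0.002, 0.905, 0.425]] [[391.5, 0.0, 253.6], [0.0, 391.5, 195.3], [0.0, 0.0, 1.0]] ['intrinsics', 'eye', 'rotation']
seam_roller [([0.4739, -0.2723, 0.0124], 0.9)] [([0.4649, -0.2852, 0.0647], 0.64)]
plate_underside [([0.4715, -0.2725, 0.0503], 0.6)] [([0.463, -0.282, 0.0601], 0.94)]
grip_point [([0.4709, -0.2692, 0.0861], 0.62)] [([0.4669, -0.2812, 0.0557], 0.7)]
holder [([0.4726, -0.2739, 0.0007], 0.97), ([0.4944, -0.0022, 0.0499], 0.28)] [([0.4413, -0.2938, 0.0162], 0.76)]
holder_seat [([0.4723, -0.2756, 0.0504], 0.58)] [([0.4448, -0.2968, 0.0167], 0.57), ([0.4735, 0.0375, 0.056], 0.54)]
rail [([0.4953, -0.0024, 0.0008], 0.55), ([0.6542, -0.1941, -0.0008], 0.47)] [([0.4871, -0.038, 0.032], 0.88), ([0.4719, 0.0337, 0.0559], 0.37)]
strip_middle [] [([0.4896, -0.0378, 0.03], 0.76)]
piece1 it knows: battery_9v, grip_point, holder [([0.4892, -0.0257, 0.0565], 0.67), ([0.4719, 0.0562, 0.0549], 0.56)]
piece4 it knows: battery_9v, grip_point, holder [([0.4892, -0.0257, 0.0565], 0.67), ([0.4719, 0.0562, 0.05
[... 1753 characters left out ...]
634, -0.255, 0.0034], 0.22)]
multimeter [([0.6721, 0.1053, -0.0016], 0.96), ([0.4924, -0.0012, 0.0498], 0.41)] [([0.667, 0.1032, 0.0287], 0.61), ([0.4613, -0.2558, 0.0049], 0.28)]
battery_9v [([0.6489, -0.1929, -0.0029], 0.55), ([0.5309, 0.25, 0.0003], 0.2)] []
{'t': 2.4, 'joint_positions': [-1.384, 0.467, -0.012, 1.603, 0.006, 1.071, -0.056], 'joint_velocities': [0.0, 0.001, -0.001, 0.001, 0.0, -0.001, -0.001], 'tau': [0.0, -52.04, -0.012, -24.405, -0.057, 0.011, 0.0], 'ee_pos': [0.148, 0.633, 0.215], 'tcp_rot': [[-0.974, 0.228, 0.0], [0.228, 0.974, -0.0], [-0.0, -0.0, -1.0]], 'wrist_force': [-0.253, -1.104, 0.234], 'moment': [-0.039, 0.0, 0.018], 'grasp_force': 0.0, 'gripper_width': 0.092}
```

View pics/side0.png

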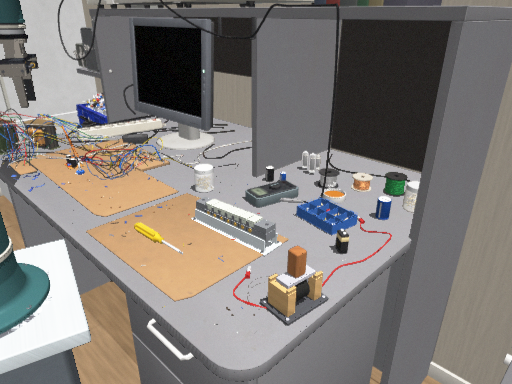

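View pics/top0.png

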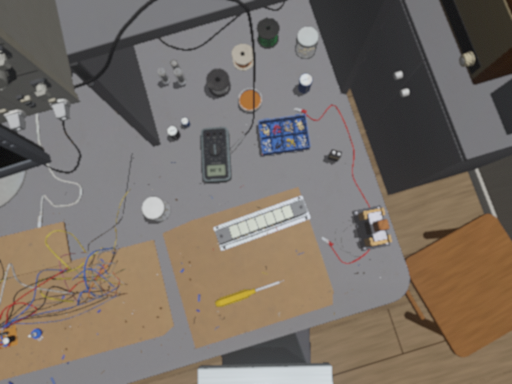

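```bash
cat > h.py <<'E'
import numpy as np,cv2
from station import viewer
def cloud(c,d):
    i=viewer.camera_info(c);K=np.array(i["intrinsics"]);R=np.array(i["rotation"]);e=np.array(i["eye"])
    v,u=np.mgrid[:d.shape[0],:d.shape[1]]
    P=np.stack([(u-K[0,2])/K[0,0]*d,-(v-K[1,2])/K[1,1]*d,-d],-1)@R.T+e
    P[d<=0]=np.nan
    return P
def rect(Q):
    r=cv2.minAreaRect((Q[:,:2]*1000).astype(np.float32)); return [np.round(x,2).tolist() for x in (r[0],r[1],r[2])]
E
python3 - <<'E'
from h import *
out=[]
for c in ("side","top"):
    z=np.load(c+".npz"); P=cloud(c,z["d"]).reshape(-1,3); C=z["p"].reshape(-1,3).astype(int)
    bench=np.nanmedian(P[(abs(P[:,0]-.4)<.06)&(abs(P[:,1]+.1)<.06)],0); print(c,"bench",np.round(bench,4))
    def box(cx,cy,r,z0,z1): 
        m=(np.hypot(P[:,0]-cx,P[:,1]-cy)<r)&(P[:,2]>z0)&(P[:,2]<z1); return m
    for nm,a in (("rail",(.493,-.002,.135,.03,.075)),("railtop",(.493,-.002,.135,.047,.075)),("plate+posts",(.472,-.272,.065,.045,.063)),("handle",(.472,-.272,.05,.07,.12)),("holderall",(.472,-.272,.075,.012,.12)),("base",(.472,-.272,.075,.004,.012))):
        m=box(*a); Q=P[m]
        if len(Q)>5: print(nm,len(Q),rect(Q),"z",np.round(np.percentile(Q[:,2],[5,50,95]),4),"mean",np.round(Q.mean(0),4))
    for nm,a in(("rail",(.493,-.002,.135,.03,.075)),):
        m=box(*a)
        Q=P[m];mu=Q.mean(0);w,V=np.linalg.eigh(np.cov((Q-mu)[:,:2].T));print("pca yaw deg",np.degrees(np.arctan2(V[1,1],V[0,1])))
    # white strip pixels
    for nm,a,f in (("white",(.493,-.002,.11,.04,.08),C.min(1)>190),("dark base",(.472,-.272,.08,-.006,.014),C.max(1)<70)):
        m=box(*a)&f;Q=P[m]
        if len(Q)>5:
            w,V=np.linalg.eigh(np.cov(Q[:,:2].T));print(nm,len(Q),rect(Q),Q.mean(0).round(4),"pca",np.degrees(np.arctan2(V[1,1],V[0,1])).round(2), "z",np.percentile(Q[:,2],[5,95]).round(4))
    p=z["p"]; 
    r=p[195:265,330:420] if c=="top" else p[235:330,245:340]
    r=cv2.resize(r,None,fx=4,fy=4,interpolation=cv2.INTER_CUBIC); out.append(cv2.resize(r,(380,380)))
cv2.imwrite("pics/crop.png",np.hstack(out)[:,:,::-1])
E
```

```text
side bench [ 0.3965 -0.1058  0.0041]
rail 1462 [[487.08, -7.97], [43.6, 222.9], 19.47] z [0.0311 0.0496 0.0594] mean [ 0.4886 -0.0262  0.0474]
railtop 803 [[488.99, -6.75], [33.23, 222.02], 17.7] z [0.0488 0.0562 0.0598] mean [ 0.4926 -0.0256  0.0553]
plate+posts 812 [[469.4, -275.66], [83.89, 50.12], 8.98] z [0.0461 0.0574 0.0615] mean [ 0.4581 -0.2838  0.0558]
handle 456 [[469.72, -275.82], [24.82, 23.9], 9.51] z [0.0728 0.0951 0.109 ] mean [ 0.466  -0.2802  0.0935]
holderall 2137 [[469.61, -276.38], [84.53, 50.99], 8.53] z [0.0178 0.0528 0.1066] mean [ 0.4598 -0.2852  0.0544]
base 745 [[473.22, -281.89], [70.41, 144.4], 89.73] z [0.0049 0.0068 0.0101] mean [ 0.459  -0.2919  0.007 ]
pca yaw deg 108.7996331071478
white 380 [[488.65, -1.23], [28.71, 184.53], 18.4] [ 0.4912 -0.0093  0.0576] pca 107.62 z [0.0547 0.0603]
dark base 119 [[459.06, -272.43], [81.68, 73.77], 10.27] [ 0.4434 -0.2806  0.0059] pca 170.18 z [0.0028 0.0078]
top bench [ 0.3992 -0.1     0.0039]
rail 1425 [[491.11, -4.55], [44.04, 221.5], 18.08] z [0.0314 0.0554 0.0603] mean [ 0.4901 -0.0051  0.0518]
railtop 1139 [[491.12, -4.55], [32.3, 221.49], 18.26] z [0.049  0.0563 0.0606] mean [ 0.4915 -0.0057  0.0558]
plate+posts 494 [[470.69, -274.18], [81.46, 50.01], 9.3] z [0.0512 0.059  0.0623] mean [ 0.4698 -0.2724  0.0577]
handle 162 [[471.67, -273.5], [23.67, 24.44], 10.17] z [0.0773 0.1072 0.1104] mean [ 0.4711 -0.2702  0.1025]
holderall 801 [[470.74, -274.04], [81.52, 50.06], 9.06] z [0.0311 0.0594 0.1085] mean [ 0.4696 -0.2691  0.063 ]
base 466 [[472.09, -257.17], [146.52, 112.93], 3.12] z [0.0042 0.0066 0.0097] mean [ 0.4678 -0.26    0.0067]
pca yaw deg 108.03735766160011
white 532 [[491.14, -4.78], [24.62, 148.44], 18.07] [ 0.4913 -0.006   0.0573] pca 108.24 z [0.0536 0.061 ]
dark base 234 [[464.55, -254.45], [77.29, 29.92], 9.98] [ 0.4648 -0.2502  0.0063] pca -171.12 z [0.0028 0.0096]
```

View pics/crop.png

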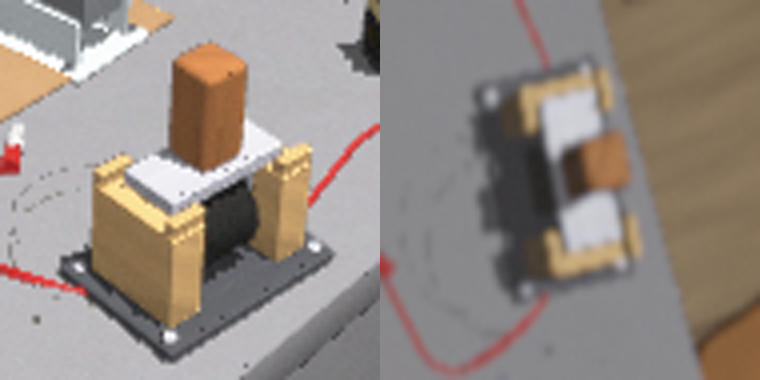

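Side view: the roller hangs in its holder near px (297, 262), with the rail near (235, 222). Top view: the rail centre is at (262, 222) and the holder at (375, 227), with the posts separated mostly along world x. The two views agree: holder (0.471, -0.274), yaw 9.3°; rail (0.491, -0.0045), yaw 18.1°; handle top 108 mm up. Next is the grasp.

```bash
cat >> h.py <<'E'
from station import env,effector
def R(deg):
    a=np.radians(deg);c,s=np.cos(a),np.sin(a)
    return np.array([[-s,c,0],[c,s,0],[0,0,-1.]])
H=np.array([0.4712,-0.2742]); HY=99.3
RC=np.array([0.4915,-0.0042]); RY=108.1
ry=np.array([np.cos(np.radians(RY)),np.sin(np.radians(RY))])
def st(n=5):
    f=[]
    for i in range(n):
        f.append(env.sense()["wrist_force"]); 
        if i<n-1: env.pause(.02)
    return np.mean(f,0)
E
python3 - <<'E'
from h import *
env.reach([*H,0.20],R(HY))
print(env.sense()["t"],st().round(2))
env.movel([*H,0.071],rate=.12)
print(env.sense()["ee_pos"],st().round(2))
effector.grasp(50)
s=env.sense();print(s["t"],s["gripper_width"],s["grasp_force"],st().round(2),s["moment"])
env.movel([*H,0.078],rate=.05)
print(st().round(2))
env.movel([*H,0.17],rate=.12)
s=env.sense();print(s["t"],s["gripper_width"],st().round(2),s["ee_pos"],np.round(s["moment"],2))
p,d=__import__("station").viewer.read_camera("side")
cv2.imwrite("pics/lift.png",cv2.resize(p[150:340,190:400],None,fx=3,fy=3)[:,:,::-1])
E
```

```text
5.7583 [ 0.43  0.39 -0.18]
[ 0.4716587  -0.2745412   0.07163374] [-0.15 -0.34  0.35]
8.15 0.02368661133531087 49.996933937072754 [-0.29  0.87  1.21] [ 0.25571829  0.10384861 -0.02499361]
[-0.03  0.26 -3.52]
9.4917 0.023898996787753077 [-0.05  0.46 -3.38] [ 0.47080635 -0.27368394  0.16936381] [0.1  0.07 0.  ]
```

View pics/lift.png

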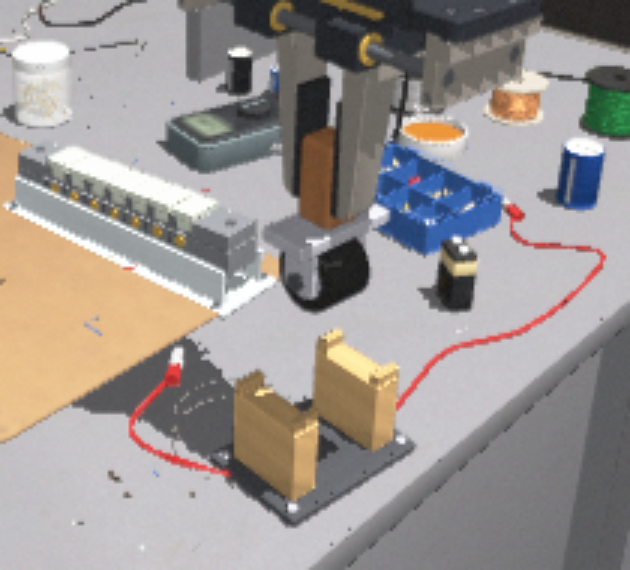

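The roller hangs upright in the grip at px (320, 230), free of the posts, and the holder is clear. Next I feel the near end block.

```bash
cat >> h.py <<'E'
F0=-3.4
def xyz(y,z): return [*(RC+ry*y),z]
E
python3 - <<'E'
from h import *
env.reach(xyz(-97,.150) if 0 else xyz(-.097,.145),R(RY))
f=st(6);print(env.sense()["t"],f.round(2)); 
env.movel(xyz(-.097,.127),rate=.06)
f0=st(6);print("f0",f0.round(2))
z=.127;log=[]
step=.001
while z>.095:
    z-=step; t=env.sense()["t"]; env.movel(xyz(-.097,z),rate=.02); s=env.sense(); F=st(3)[2]-f0[2]
    log.append((round(z,4),round(s["ee_pos"][2],4),round(F,1),round(s["t"]-t,3)))
    if F>2.5: step=.0003
    if F>11: break
print(log[-9:]); s=env.sense(); print(s["t"],s["ee_pos"],s["wrist_force"].round(2) if hasattr(s["wrist_force"],'round') else s["wrist_force"],st(3))
E
```

```text
10.4667 [ 0.34 -0.27 -3.26]
f0 [ 0.18  0.05 -3.33]
[(0.122, np.float64(0.1219), np.float64(0.3), 0.25), (0.121, np.float64(0.1209), np.float64(-0.3), 0.25), (0.12, np.float64(0.1199), np.float64(-0.4), 0.25), (0.119, np.float64(0.1189), np.float64(0.0), 0.25), (0.118, np.float64(0.118), np.float64(0.1), 0.25), (0.117, np.float64(0.1174), np.float64(6.0), 0.25), (0.1167, np.float64(0.1172), np.float64(8.9), 0.25), (0.1164, np.float64(0.1171), np.float64(10.1), 0.25), (0.1161, np.float64(0.1169), np.float64(12.2), 0.25)]
14.6833 [ 0.52216756 -0.09683459  0.11693773] [-1.83 -0.14  8.73] [-1.84285295 -0.13487048  8.51138407]
```

```bash
cat >> h.py <<'E'
def roll(y,y1,z,target=16,f0=-3.35,step=.004,K=7000.,slope=0.):
    """admittance roll along the rail; returns last y,z, log"""
    log=[];d=np.sign(y1-y)
    while (y1-y)*d>1e-6:
        f=np.array(env.sense()["wrist_force"]);F=f[2]-f0;h=f[:2]@ry
        tot=np.hypot(F,h)
        s=min(step,abs(y1-y))
        if tot>22: s*=.5
        if tot>26: z+=.001; s=0
        z-=np.clip(.6*(target-F)/K,-.0006,.0006)
        y+=d*s; z+=slope*d*s
        env.movel(xyz(y,z),frame=R(RY),rate=.05)
        q=env.sense();log.append((round(y*1000),round(z*1000,2),round(q["ee_pos"][2]*1000,2),round(q["wrist_force"][2]-f0,1),round(float(np.array(q["wrist_force"])[:2]@ry),1)))
        if abs(h)>22 or tot>28 or len(log)>75: env.movel(xyz(y,z+.0015),rate=.05); print("ABORT");break
    return y,z,log
E
python3 - <<'E'
from h import *
y,z,l=roll(-.097,-.065,.1158)
print(y,z,env.sense()["t"]);[print(*a,end=" | ") for a in l]
E
```

```text
-0.065 0.11476384145181291 16.7167
-93 115.4 116.6 15.0 1.3 | -89 115.32 116.52 15.6 1.1 | -85 115.28 116.68 14.3 -1.8 | -81 115.14 116.79 13.9 -4.7 | -77 114.96 116.5 15.2 -2.3 | -73 114.89 116.17 15.5 0.3 | -69 114.85 116.08 15.0 1.7 | -65 114.76 116.13 14.8 -1.1 |
```

Run:
```python
from h import *
y,z,l=roll(-.065,.097,.11476,target=17,slope=-.02)
print(y,z,env.sense()["t"]);[print(*a,end=" | ") for a in l]
```

```text
0.097 0.10891756917400466 26.9667
-61 114.49 116.23 16.4 -4.0 | -57 114.36 116.12 17.0 -4.8 | -53 114.29 115.73 17.8 0.1 | -49 114.28 115.6 17.2 0.7 | -45 114.22 115.51 18.0 2.0 | -41 114.22 115.64 15.8 -1.0 | -37 114.04 115.63 15.9 -4.4 | -33 113.86 115.38 16.8 -2.2 | -29 113.77 115.13 18.3 -0.4 | -25 113.8 115.02 17.3 0.4 | -21 113.75 114.95 16.9 0.0 | -17 113.66 115.02 14.0 -3.5 | -13 113.32 114.85 17.0 -4.4 | -9 113.24 114.55 17.3 0.0 | -5 113.18 114.38 16.7 1.9 | -1 113.08 114.29 18.2 1.0 | 3 113.1 114.29 14.7 -2.4 | 7 112.82 114.19 15.0 -4.5 | 11 112.57 113.96 17.6 -2.1 | 15 112.54 113.72 16.9 0.4 | 19 112.45 113.57 16.5 0.6 | 23 112.32 113.42 16.2 1.2 | 27 112.17 113.38 14.5 -3.9 | 31 111.88 113.2 17.0 -2.9 | 35 111.8 112.92 15.5 -0.1 | 39 111.59 112.74 17.2 1.5 | 43 111.53 112.6 16.2 1.8 | 47 111.38 112.49 15.3 -2.4 | 51 111.16 112.35 13.4 -4.7 | 55 110.77 112.06 17.7 -2.5 | 59 110.75 111.83 16.1 1.2 | 63 110.59 111.67 16.4 0.4 | 67 110.45 111.47 16.4 1.6 | 71 110.32 111.31 15.9 1.4 | 75 110.14 111.1 15.2 1.2 | 79 109.9 110.91 15.7 1.2 | 83 109.71 110.73 16.6 1.1 | 87 109.6 110.54 14.6 0.1 | 91 109.31 110.3 16.3 0.7 | 95 109.18 110.12 14.5 1.9 | 97 108.92 109.93 16.1 0.5 |
```

Run:
```python
from h import *
y,z,l=roll(.097,-.095,.10905,target=16,slope=-.038,step=.006)
print(y,z,env.sense()["t"]);[print(*a,end=" | ") for a in l]
env.movel(xyz(y,.175),frame=R(RY),rate=.12)
s=env.sense();print(s["t"],s["gripper_width"],st(4))
env.reach([*H,.17],R(HY))
from station import tip_of,search_frame
z_=[]
for c in("side","top"):
    p,d=viewer.read_camera(c);np.savez(c+"1.npz",p=p,d=d)
    print(c,tip_of(c,"seam_roller")[:1],tip_of(c,"plate_underside")[:1])
    r=p[195:265,205:420] if c=="top" else p[120:340,150:400]
    z_.append(cv2.resize(r,(760,250) if c=="top" else (380,334)))
cv2.imwrite("pics/a_top.png",z_[1][:,:,::-1]);cv2.imwrite("pics/a_side.png",cv2.resize(p if 0 else np.load("side1.npz")["p"][120:330,180:390],None,fx=2.8,fy=2.8)[:,:,::-1])
s=env.sense();print(s["t"],s["ee_pos"])
for c in("side","top"):
    z=np.load(c+"1.npz");P=cloud(c,z["d"]).reshape(-1,3)
    q=P-np.array([*RC,0]);yl=q[:,:2]@ry;xl=q[:,:2]@np.array([ry[1],-ry[0]])
    m=(abs(xl)<.01)&(P[:,2]>.04)&(P[:,2]<.075)
    print(c,[(k,round(float(np.median(P[m&(abs(yl-k/1000)<.008),2]))*1000,1)) for k in range(-99,100,22) if (m&(abs(yl-k/1000)<.008)).any()])
```

```text
-0.095 0.11534980676724439 35.5
91 109.28 110.3 15.6 -0.0 | 85 109.48 110.59 16.6 -0.1 | 79 109.76 110.86 16.2 0.2 | 73 110.0 111.15 16.7 -0.3 | 67 110.29 111.45 15.9 -0.3 | 61 110.51 111.72 16.6 0.5 | 55 110.79 112.0 16.9 0.4 | 49 111.09 112.29 16.3 0.7 | 43 111.35 112.58 17.0 0.2 | 37 111.66 112.84 16.1 0.2 | 31 111.89 113.1 16.4 0.5 | 25 112.16 113.36 15.7 0.7 | 19 112.35 113.56 16.4 0.1 | 13 112.61 113.78 15.2 0.6 | 7 112.77 114.02 15.8 -0.3 | 1 112.99 114.26 15.3 0.3 | -5 113.16 114.46 17.4 -0.6 | -11 113.5 114.67 14.5 0.2 | -17 113.6 114.84 14.9 0.0 | -23 113.74 115.03 15.4 -0.1 | -29 113.91 115.19 15.4 -0.6 | -35 114.09 115.36 15.4 -0.2 | -41 114.27 115.54 14.7 0.1 | -47 114.39 115.68 14.9 0.9 | -53 114.52 115.81 14.1 -1.2 | -59 114.59 115.96 14.3 0.0 | -65 114.67 116.09 16.1 0.0 | -71 114.91 116.24 14.8 -0.1 | -77 115.03 116.42 15.0 -0.2 | -83 115.17 116.53 14.3 0.5 | -89 115.25 116.62 14.5 0.1 | -95 115.35 116.74 14.5 -0.5 | 36.15 0.023506686103232113 [-0.10845057  0.41361354 -3.43836879]
side [{'at': [0.4701, -0.2735, 0.11], 'score': 0.63}] [{'at': [0.4701, -0.2728, 0.1506], 'score': 0.77}]
top [{'at': [0.4704, -0.2705, 0.1054], 'score': 0.46}] [{'at': [0.4732, -0.2742, 0.1498], 'score': 0.36}]
37.275 [ 0.4717948  -0.27311253  0.16989255]
side [(-99, 56.7), (-77, 56.3), (-55, 54.8), (-33, 54.2), (-11, 53.8), (11, 52.9), (33, 52.1), (55, 51.5), (77, 50.7), (99, 49.9)]
top [(-99, 56.3), (-77, 55.8), (-55, 54.9), (-33, 54.0), (-11, 53.5), (11, 52.4), (33, 51.5), (55, 50.9), (77, 50.0), (99, 49.5)]
```

View pics/a_side.png

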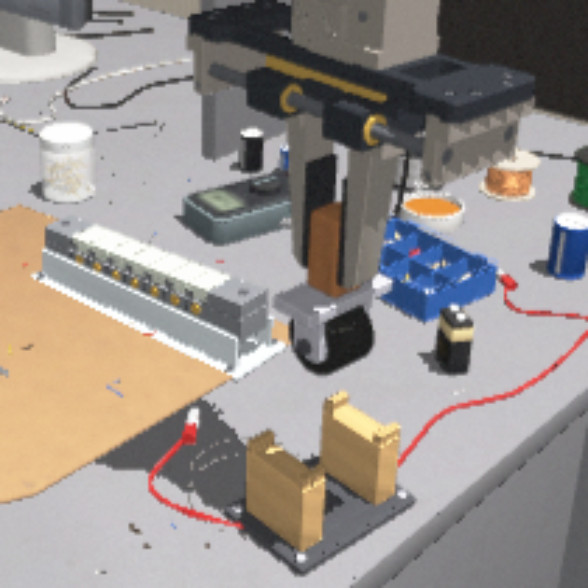

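The strip is flush: the return pass followed one straight line and both depth views agree. In the picture the roller is upright at px (330, 310) above the empty posts (280–360, 480). Now to hang it back.

Run:
```python
from h import *
env.movel([*H,.090],frame=R(HY),rate=.1)
f0=st(4);print(f0.round(2))
z=.090;log=[]
while z>.0695:
    z-=.002 if z>.0775 else .0007
    env.movel([*H,z],frame=R(HY),rate=.05); s=env.sense();f=np.array(s["wrist_force"])-f0
    log.append((round(z*1000,1),round(s["ee_pos"][2]*1000,2),f.round(1).tolist()))
    if f[2]>2.5 or np.hypot(*f[:2])>5: break
for a in log[-9:]:print(*a)
print(env.sense()["t"],env.sense()["ee_pos"])
p,d=viewer.read_camera("side")
cv2.imwrite("pics/seat.png",cv2.resize(p[200:335,230:360],None,fx=4,fy=4)[:,:,::-1])
```

```text
[-0.25  0.27 -3.46]
76.0 75.88 [0.7, 0.0, -0.1]
75.3 75.27 [0.2, -0.0, -0.3]
74.6 74.59 [0.6, -0.0, 0.3]
73.9 73.86 [0.4, -0.3, 0.2]
73.2 73.16 [-0.7, -0.1, 0.7]
72.5 72.45 [1.0, -0.8, -0.0]
71.8 71.77 [0.0, -0.4, -0.4]
71.1 71.06 [1.0, 0.4, 0.3]
70.4 70.96 [-2.2, 1.7, 8.6]
42.025 [ 0.47122822 -0.274227    0.07095561]
```

View pics/seat.png

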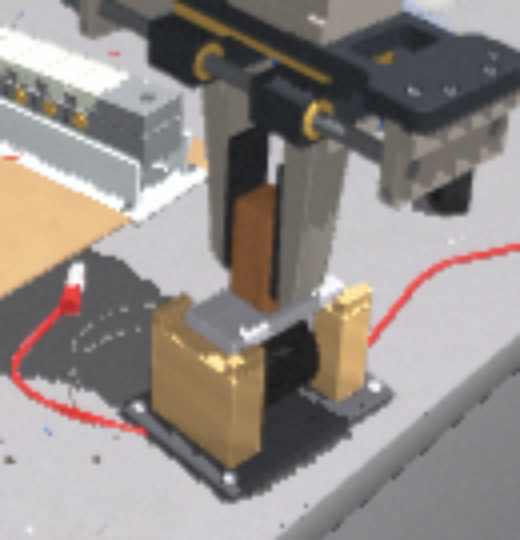

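The plate is seated between the lips (px 190–340, 290–350), with contact at the height where it was picked up. Now I release and check.

Run:
```python
from h import *
env.movel([*H,.0709],frame=R(HY),rate=.05); print(st(3).round(1))
effector.release()
env.movel([*H,.22],frame=R(HY),rate=.15)
env.reach([.42,-.12,.26],R(HY)); env.pause(.3)
for c in("side","top"):
    p,d=viewer.read_camera(c)
    P=cloud(c,d).reshape(-1,3)
    for z0,z1 in((.045,.063),(.07,.12)):
        Q=P[(np.hypot(P[:,0]-.472,P[:,1]+.272)<.06)&(P[:,2]>z0)&(P[:,2]<z1)]
        if len(Q)>5: print(c,rect(Q),np.percentile(Q[:,2],[50,95]).round(4))
    if c=="side": cv2.imwrite("pics/end.png",cv2.resize(p[120:335,170:380],None,fx=2.7,fy=2.7)[:,:,::-1])
print(env.sense()["t"])
```

```text
[-0.3  0.7  0.9]
side [[469.24, -275.46], [83.68, 50.59], 9.32] [0.0574 0.0616]
side [[469.88, -276.35], [24.82, 24.88], 7.56] [0.0948 0.1091]
45.9333
```

View pics/end.png

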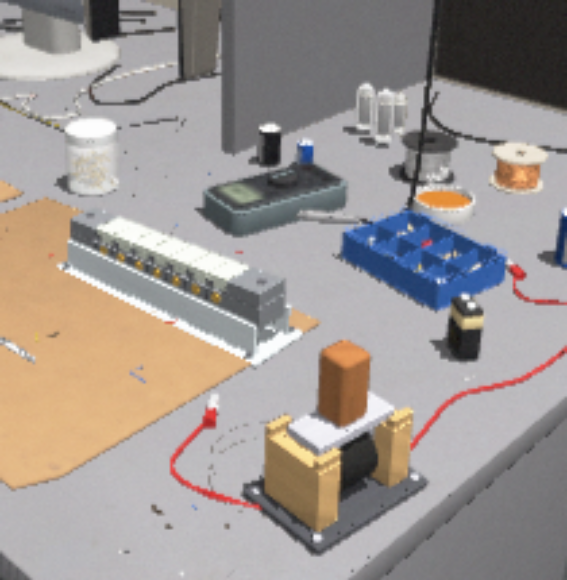

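The roller hangs upright and seated at px (345, 420), the strip at (165, 255) is flush, and the jar, multimeter and battery haven't moved.

```bash
python3 -c "
from station import workorder
print(workorder.finish_job())"
```

```text
the job is handed in; nothing more can be done
None
```

The job is handed in: the strip reads flush with the end blocks after two roller passes, with sampled pressing force about 13–18 N, and the roller is back upright on its posts at about 46 of the 72 s; the hand-in gave no verdict.

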